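Switch off the dust extractor, draw its filter and show it to the phone

ROBOT

A 6-joint arm with a two-finger parallel gripper is mounted at the origin on the work surface. World frame = base frame: x ahead of the robot, y to its left, z up, the work surface at z = 0. Lengths are in m, angles in rad, forces in N, time in s.
With the tool pointing down it reaches from about 0.35 to 0.85 m from the base axis. Payload 8.1 kg.
Tool frame: the origin (TCP) lies where the fingers leave the gripper's body, on its centre line; the fingertips stand 84 mm ahead of it and the grasp point (between the pads) lies 65 mm ahead of it; z points along the fingers, y is the line along which they close (so a half turn about z gives the same grasp; the last joint's range is limited). The gripper opens to 93 mm and grips with 3 to 60 N. Pads are 15 mm wide; open, the fingers measure 128 mm over their backs; the gripper's body (75 mm by 188 mm) begins 65 mm behind the grasp point.
Start: joints at [-1.326, 0.13, 1.488, -0, 1.523, -0.085], TCP at [0.194, -0.568, 0.303] pointing down, gripper open.
Joint ranges: [-2.96, 2.96], [-0.89, 2.26], [0.02, 2.5], [-1.34, 4.48], [0, 2.73], [-2.66, 2.66]. Speed limits (rad/s): [2.39, 2.39, 2.79, 3.14, 3.14, 3.14].

INTERFACE

Orientations are given as a rotation vector (axis times angle).
In Python, from plant import robot gives the robot as it stands.
- The arm moves only by the shell command python3 -m jog 'ROWS' [FORCE]. ROWS is text: rows parted by semicolons, each of 5 numbers parted by spaces: the opening, from 0 (shut) to 1 (fully open), then the shift along the tool's x, y, z in m, then the turn about the tool's z in degrees. A call has 1 to 10 rows; each row shifts and turns the commanded pose from where the row before left it, along the tool's axes as they then stand; what a row does not reach is not made up. A row lasts 1/12 s, in which the tool goes at most 41.7 mm and 7.16 degrees, less where a joint would pass 70% of its speed; a pose out of reach is approached as far as the arm can. A call with a gripper value outside its range is refused whole. The fingers move at their own pace and stop on an object; FORCE is the grip in N (left out, the last holds). Time passes only in rows, so rows that do not move let the fingers close. It gives the time, the measured TCP pose, the force, the opening and the grip force at its end, in the units of the state.
- robot.read_state(): the state, without advancing time (a new reading comes with each control period).
- robot.read_camera(name): name is "side" or "top"; returns a dict with "color" (420x560x3 uint8, red, green, blue), "intrinsics" (3x3 intrinsics, pixels), "pose" (4x4, takes a point from camera to world coordinates). Camera axes: x right, y down, z forward; pixel columns grow to the right and rows downward; lengths in m; the calibration is good to about 2 mm. A picture is of the moment at which its call begins. There is no depth.
- robot.close_job(): hands the job in; it is judged then, once.
The state is a dict: "t": time; "q": joint angles; "dq": joint speeds; "joint_torque": joint torques, N m; "tool_pos": TCP position; "orientation": TCP orientation; "force": force on the tool from outside, world axes, zero at the start; "wrist_torque": the same for the moment, N m; "opening": finger opening in m; "gripper_force": force on a finger pad.
Only numpy, scipy, OpenCV 4.12 (cv2) and the standard library are available. Lean on these libraries where they do the work, as an engineer would, in place of code of your own. Each camera call takes 0.05 s, during which the arm holds its last target. There are 200 camera calls.

TASK

The small dust extractor on the carving bench is still running: first turn its selector knob to the off mark (the open ring), and only then swing its top flap right open and leave it open. Draw the filter cassette up out of the chamber beneath and show it to the phone that stands upright (portrait) on its stand: hold it about 15 cm in front of the screen, level with the screen's middle, upright and squarely facing it. Finish while still holding it there in the gripper, clear of everything, with the selector still at off, and leave both phones and everything else on the bench where they are.

Things in the scene. Friction and masses are not known exactly. Their poses are not given: they have to be found in the camera images.
- extractor: Dust extractor: grey box 270 (x, +x to its back) x 150 (y) x 130 mm high, fixed; origin at the centre of its underside. The filter chamber in front is open at the top under the flap: inside 110 (x) x 124 (y), centred at x -70, y 0, floor at z 10. Behind it is the closed fan housing, the selector on top.
- selector (a joint): Selector angle, rad, growing clockwise seen from above. Three sprung detents: 0 = off (pointer to the extractor's front, -x, at an open ring), 0.6 = low (one bar), 1.2 = high (two bars); stops at -0.06 and 1.26. About 0.1 N m takes it over a detent; let go near one, it snaps in.
- selector_grip (a point): Middle of the selector's bar grip, on its turning axis, at x 78, y 0, z 157.5 mm of the extractor; turns with the knob. The bar is 42 long (own x, white pointer line at the -x end) and 14 wide; its top is 12 above this point, a 46 mm round skirt begins 18 below it, the extractor's top is 27.5 below.
- flap (a joint): Flap angle, rad: 0 = closed, 1.57 = upright, 1.9 = stop. It opens upwards about the hinge on the extractor's +y side. A stiff hinge (about 0.25 N m; flap 220 g) holds it wherever it is left.
- flap_hinge (a point): Middle of the flap's hinge line, fixed on the extractor at x -70, y 70, z 130 mm; the line runs along the extractor's x. The flap is a steel sheet 124 (x) x 140 (y) x 5 mm.
- flap_handle (a point): Middle of the round bar of the flap's bow handle; moves with the flap. Bar 10 mm thick, 80 long along the extractor's x, 70 clear between its legs, axis 37.5 above the flap's face. With the flap closed it lies 118 to -y of the hinge line and 43 above it; the flap's free edge is 22 beyond. The bar can turn between finger pads.
- filter_center (a point): Filter cassette: pleated paper in a black frame 18 thick (own x, square to its face) x 120 wide (y) x 85 mm high, 250 g; point at the frame's middle. It stands upright in guides in the middle of the chamber, 2 mm play, 46 free beside either face, and must rise 120 to clear the extractor's top.
- filter_grip (a point): On the cassette's grip block, which stands on the middle of the frame's top: 18 thick x 50 wide x 18 mm high. Point 13 below the block's top and 47.5 above filter_center; grip across the 18 mm (own x). In the chamber the block's top is 17 below the extractor's top.
- phone_tall_screen (a point): Portrait phone, 73 wide x 150 high x 8 thick, on a stand with a round weighted foot (100 across); point at the centre of the screen, 165 above the table; the screen looks along this point's own -x (roughly towards the robot), z is up. The stand is loose, 0.8 kg.
- phone_wide_screen (a point): Bystander: the other phone, lying across (landscape, 150 wide x 73 high) on an identical stand; point at the centre of its screen, 165 above the table. It may stand left or right of the portrait phone.
- carrot: Bystander: carrot 160 long, 33 thick, lying along its own x; origin on the table under its middle.
- gourd: Bystander: dried bottle gourd, 76 across, 133 high, standing behind; origin at the centre of its underside.
- radish: Bystander: round radish carved into a flower, about 90 across, 72 high; origin at the centre of its underside.
- tape: Bystander: roll of tape 68 across, 24 high, lying flat; origin at the centre of its underside.
- knife: Bystander: carving knife 165 long, 15 high, lying flat along its own x.
- brush: Bystander: dusting brush, about 180 long, lying along its own x; origin on the table.
- tray: Bystander: green open scrap tray 150 x 200 x 55 left of the extractor; origin at the centre of its underside.
There are look-alikes about, which are no part of the job. Leave any blue or red look-alike of the part that bears phone_tall_screen alone.

How it is judged:
By the outcome, as a careful person would: the job done as asked, in the order asked, and still so for the second after the job is handed in, while the arm keeps its last pose, push and grip.
It also fails if it takes over 67 s, if anything falls off the work surface, if the arm or the gripper's body presses on something with over 40 N, if the wrist force passes 120 N, or if a joint passes its speed limit or range.

## Working session

There is one attempt and no reset: what is moved stays moved. The work goes in short steps, Python scripts to look and compute and a shell command to move; the robot and the scene stay as the last step left them, time stands still between calls to the robot, and variables do not carry over. Pictures are saved under pics/ and viewed, at most 10 in all, crops included, and the job is handed in when it is done.

```bash
ls; mkdir -p pics; python3 - <<'E'
from plant import robot
import cv2,numpy as np
s=robot.read_state();print(s)
for n in("side","top"):
    c=robot.read_camera(n);cv2.imwrite(f"pics/{n}0.png",c["color"][:,:,::-1]);print(n,c["intrinsics"].round(1).tolist(),c["pose"].round(4).tolist())
E
```

```text
pics
{'t': 0.0, 'q': array([-1.32639634e+00,  1.31148048e-01,  1.48924656e+00, -2.05306404e-05,
        1.52297487e+00, -8.53799094e-02]), 'dq': array([ 0.00029622, -0.00145705, -0.00057007, -0.00107942,  0.00122989,
       -0.00092873]), 'joint_torque': array([ 1.05353363e-03, -5.59828699e+01, -4.91761065e+01,  7.69503484e-02,
        3.52477888e-02, -2.23819352e-04]), 'tool_pos': array([ 0.19423099, -0.56727121,  0.3017131 ]), 'orientation': array([-3.09723559e+00, -5.15383951e-01,  2.53647034e-04]), 'force': array([-0.27766918,  0.36110899,  0.82556372]), 'wrist_torque': array([ 0.02575617, -0.02908562,  0.00221822]), 'gripper_force': 0.0, 'opening': 0.09323945808368556}
side [[544.4, 0.0, 283.4], [0.0, 544.4, 222.2], [0.0, 0.0, 1.0]] [[0.8973, -0.2275, 0.3782, -0.1052], [-0.4412, -0.4849, 0.7551, -1.2211], [0.0116, -0.8445, -0.5355, 1.0344], [0.0, 0.0, 0.0, 1.0]]
top [[411.2, 0.0, 277.6], [0.0, 411.2, 211.9], [0.0, 0.0, 1.0]] [[-0.0156, -0.9968, 0.0786, 0.4605], [-0.9998, 0.0147, -0.0129, 0.0371], [0.0117, -0.0788, -0.9968, 1.2091], [0.0, 0.0, 0.0, 1.0]]
```

View pics/side0.png

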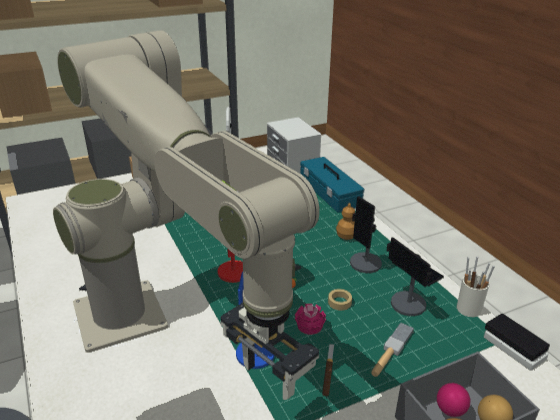

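View pics/top0.png

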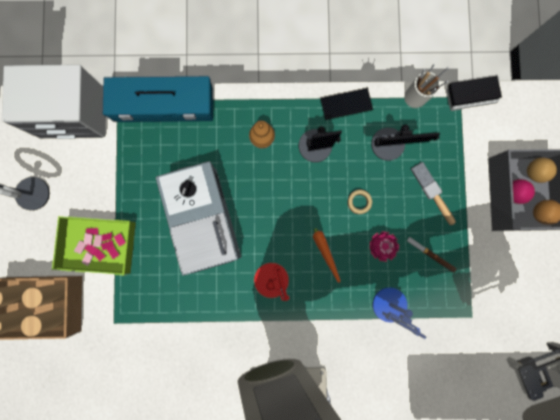

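The side view is partly blocked by the arm. In the top view I see the extractor at about (200,215), with its knob at (187,188) and flap handle at (220,235).

Candidates for the portrait phone:
- Black phone at (320,142), narrow. It stands portrait in the side view at (365,225).
- Black wide phone at (405,140), side view (413,262). It lies landscape.
- Red look-alike at (271,280).
- Blue look-alike at (390,305).

By the description I choose the phone at (320,142), and I'll check it in a crop.

```bash
python3 - <<'E'
import cv2,numpy as np
t=cv2.imread("pics/top0.png");s=cv2.imread("pics/side0.png")
a=cv2.resize(t[155:280,150:250],None,fx=4.4,fy=4.4,interpolation=cv2.INTER_CUBIC)
b=cv2.resize(t[115:170,285:350],None,fx=5.5,fy=5.5,interpolation=cv2.INTER_CUBIC)[:,:355]
c=cv2.resize(s[185:285,335:423],None,fx=2.45,fy=2.45,interpolation=cv2.INTER_CUBIC)
o=np.zeros((550,800,3),np.uint8);o[:,:440]=a;o[:302,440:795]=b;o[303:303+245,440:440+c.shape[1]]=c[:245]
cv2.imwrite("pics/c1.png",o)
E
```

```text
(no output)
```

View pics/c1.png

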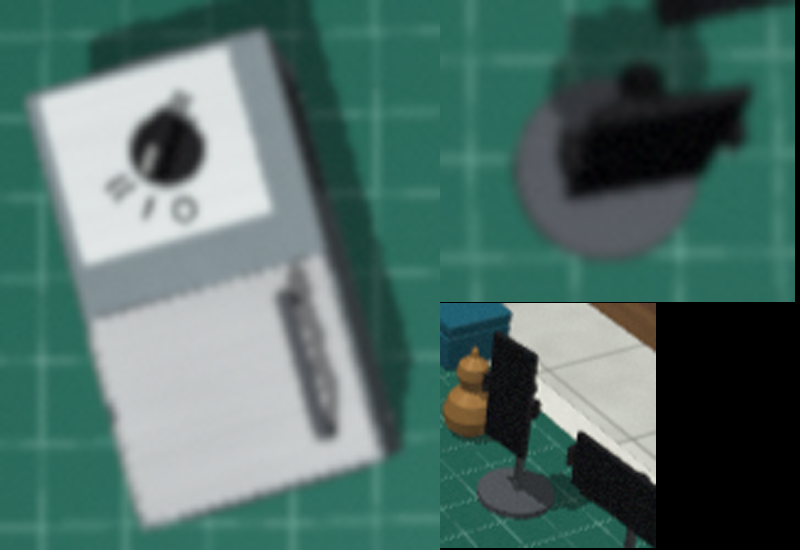

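The crop shows the portrait phone at (660,140), upright and black, as described, so it is the right one. The knob is at (167,148) with its pointer past the bar marks, and the handle bar runs from (288,290) to (325,435). I'll compute poses from these.

```bash
cat > h.py <<'E'
import numpy as np,cv2
from scipy.optimize import least_squares
C={"side":(np.array([[544.4,0,283.4],[0,544.4,222.2],[0,0,1]]),None),"top":(np.array([[411.2,0,277.6],[0,411.2,211.9],[0,0,1]]),None)}
from plant import robot
def cam(n,save=None):
    c=robot.read_camera(n)
    if save: cv2.imwrite(save,c["color"][:,:,::-1])
    return c
def proj(c,P):
    T=np.linalg.inv(c["pose"]);p=(T[:3,:3]@np.atleast_2d(P).T).T+T[:3,3]
    q=(c["intrinsics"]@p.T).T;return q[:,:2]/q[:,2:]
def ray(c,uv,z):
    d=c["pose"][:3,:3]@np.linalg.solve(c["intrinsics"],[*uv,1]);o=c["pose"][:3,3]
    return o+d*(z-o[2])/d[2]
def tri(c1,u1,c2,u2):
    return least_squares(lambda P:np.r_[proj(c1,P)[0]-u1,proj(c2,P)[0]-u2],[.5,0,.1]).x
def body(pose,P):
    x,y,z,a=pose;P=np.atleast_2d(P);c,s=np.cos(a),np.sin(a)
    return P@np.array([[c,s,0],[-s,c,0],[0,0,1]])+[x,y,z]
def fit(obs,x0): # obs: list of (cam, P_local, uv)
    f=lambda p:np.concatenate([proj(c,body(p,P))[0]-u for c,P,u in obs])
    r=least_squares(f,x0,loss="soft_l1");return r.x,f(r.x).reshape(-1,2).round(1).tolist()
E
python3 - <<'E'
from h import *
t=cam("top");s=cam("side")
k=lambda u,v:np.array([150+u/4.4,155+v/4.4])
L=[(t,[.135,.075,.13],k(28,97)),(t,[.135,-.075,.13],k(265,30)),(t,[-.132,.07,.135],k(145,527)),(t,[-.11,-.048,.173],k(325,435)),(t,[-.03,-.048,.173],k(288,290)),(t,[.078,0,.1695],k(167,148))]
p,r=fit(L,[.54,.24,0,.2]);print("ext",p.round(4),r)
g=lambda u,v:np.array([335+(u-440)/2.45,185+(v-303)/2.45]); j=lambda u,v:np.array([285+(u-440)/5.5,115+v/5.5])
L=[(s,[0,.0365,.075],g(495,335)),(s,[0,-.0365,.075],g(537,355)),(s,[0,-.0365,-.075],g(527,458)),(s,[0,.0365,-.075],g(487,432)),(t,[0.004,-.0365,.075],j(748,92)),(t,[0,.0365,-.075],j(570,195))]
p,r=fit(L,[.74,-.1,.165,.2]);print("phone",p.round(4),r)
E
```

```text
ext [ 0.5326  0.2357 -0.0048  0.2637] [[-0.1, 0.1], [0.7, 0.0], [0.9, -0.5], [-0.1, -0.0], [-0.1, 2.4], [-1.8, -0.7]]
phone [ 0.7242 -0.0999  0.1644  0.1593] [[0.0, -2.0], [-0.0, 0.3], [-1.0, 1.0], [-0.8, 0.4], [1.6, -2.3], [-0.8, -0.1]]
```

```bash
python3 -m jog '1 0 0 -.04 0;1 0 0 -.04 0;1 0 0 -.04 0;1 0 0 -.04 0;1 .028 -.028 0 0;1 .028 -.028 0 0;1 .028 -.028 0 0;1 .028 -.028 0 0;1 .028 -.028 0 0;1 .028 -.028 0 0'
python3 -m jog '1 .028 -.028 0 0;1 .028 -.028 0 0;1 .028 -.028 0 0;1 .028 -.028 0 0;1 .028 -.028 0 0;1 .028 -.028 0 0;1 .028 -.028 0 0;1 .028 -.028 0 0;1 .028 -.028 0 0;1 .028 -.028 0 0' | tail -5
python3 -m jog '1 .028 -.028 0 0;1 .028 -.028 0 0;1 .028 -.028 0 0;1 .028 -.028 0 0;1 .028 -.028 0 0;1 .028 -.028 0 0;1 .028 -.028 0 0;1 0 0 0 -7;1 0 0 0 -7;1 0 0 0 -7' | tail -5
python3 - <<'E'
from h import *
s=cam("side","pics/side1.png");cv2.imwrite("pics/side1c.png",cv2.resize(cv2.imread("pics/side1.png")[120:330,140:420],None,fx=2.85,fy=2.85,interpolation=cv2.INTER_CUBIC))
st=robot.read_state();print(st["tool_pos"],st["q"],st["orientation"])
E
```

```text
t: 1.03
tool_pos: [0.2992, -0.3526, 0.4625]
orientation: [-3.099, -0.515, -0.0]
force: [1.1, -0.1, 0.5]
opening: 0.0932
gripper_force: 0.0
tool_pos: [0.4734, 0.0034, 0.4628]
orientation: [3.099, 0.516, 0.001]
force: [0.3, -0.3, 0.7]
opening: 0.0931
gripper_force: 0.0
tool_pos: [0.5953, 0.2513, 0.461]
orientation: [-2.949, -1.083, 0.004]
force: [-0.6, -0.2, 0.4]
opening: 0.0933
gripper_force: 0.0
[0.59518271 0.25087036 0.46163856] [3.19535138e-01 2.55524477e-01 1.06064398e+00 3.44186195e-05
 1.82714157e+00 1.17757688e+00] [-2.94410022e+00 -1.09602212e+00  2.69379324e-03]
```

View pics/side1c.png

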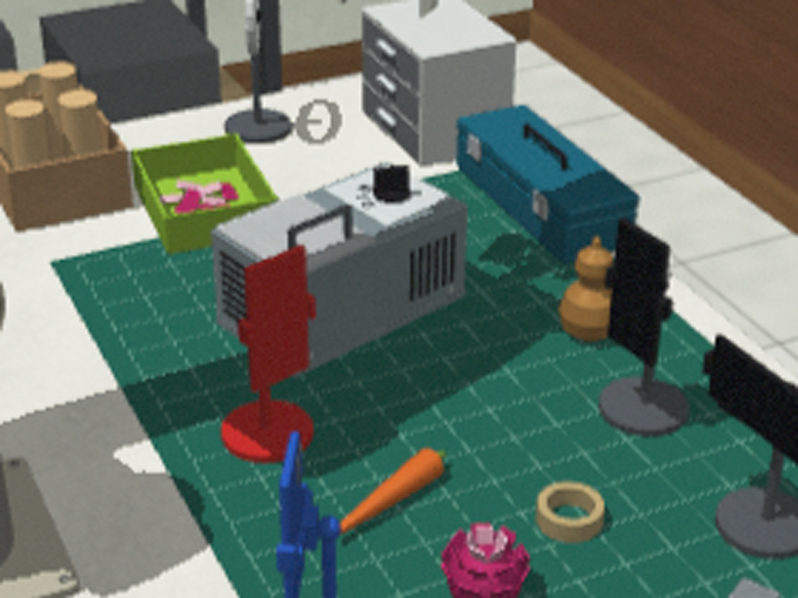

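The side view is clear: knob bar at (392,170), handle bar from (291,232) to (350,210), red phone look-alike in front at (278,310). I'll refit the extractor and read the pointer angle.

```bash
cat >> h.py <<'E'
def tool(p,yaw_target=None):
    """offset from TCP to world target p in tool axes"""
    st=robot.read_state();R=cv2.Rodrigues(np.array(st["orientation"]))[0]
    print("yaw",np.degrees(np.arctan2(R[1,0],R[0,0])).round(2),"d_tool",(R.T@(np.array(p)-st["tool_pos"])).round(4),"t",st["t"],"q6",st["q"][5].round(2))
E
python3 - <<'E'
from h import *
t=cam("top");s=cam("side")
k=lambda u,v:np.array([150+u/4.4,155+v/4.4]);g=lambda u,v:np.array([140+u/2.85,120+v/2.85])
L=[(t,[.135,.075,.13],k(28,97)),(t,[.135,-.075,.13],k(265,30)),(t,[-.132,.07,.135],k(145,527)),(t,[-.07,-.048,.178],k(306,362)),(t,[.078,0,.1695],k(167,148)),
(s,[.135,-.075,.13],g(465,207)),(s,[.135,-.075,0],g(463,295)),(s,[-.07,-.048,.173],g(320,221)),(s,[.078,0,.1695],g(392,170))]
p,r=fit(L,[.54,.24,0,.2]);print("ext",p.round(4),r)
print("knob tri",tri(t,k(167,148),s,g(392,170)).round(4),"handle tri",tri(t,k(306,362),s,g(320,221)).round(4))
K,H,F,G=[body(p,q)[0].round(4) for q in([.078,0,.1575],[-.07,-.048,.173],[-.07,0,.1],[-.07,.07,.13])];print("K",K,"H",H,"F",F,"hinge",G)
im=cv2.cvtColor(cv2.imread("pics/top0.png"),cv2.COLOR_BGR2GRAY).astype(np.float32)
for th in np.arange(-.2,1.6,.1):
    P=body(p,[[.078-q*np.cos(th),q*np.sin(th),.1695] for q in np.linspace(.006,.02,8)]);u=proj(t,P).astype(np.float32)
    print(round(th,1),cv2.remap(im,u[None,:,0].copy(),u[None,:,1].copy(),cv2.INTER_LINEAR).mean().round(0),end="; ")
tool(K)
E
```

```text
ext [ 0.5325  0.2352 -0.0026  0.2668] [[-0.3, 0.1], [0.6, -0.1], [1.0, -0.3], [-0.2, 1.2], [-1.9, -0.8], [0.8, -0.3], [0.3, 1.0], [-0.6, 0.2], [-0.6, -0.4]]
knob tri [0.606  0.2504 0.1683] handle tri [0.4803 0.1708 0.1703]
K [0.6077 0.2558 0.1549] H [0.4776 0.1705 0.1704] F [0.4649 0.2168 0.0974] hinge [0.4465 0.2843 0.1274]
-0.2 26.0; -0.1 25.0; 0.0 26.0; 0.1 28.0; 0.2 31.0; 0.3 36.0; 0.4 47.0; 0.5 60.0; 0.6 78.0; 0.7 96.0; 0.8 110.0; 0.9 118.0; 1.0 119.0; 1.1 115.0; 1.2 109.0; 1.3 105.0; 1.4 100.0; 1.5 96.0; yaw 39.72 d_tool [0.0134 0.0039 0.3074] t 2.85 q6 1.2
```

```bash
python3 - <<'E'
from h import *
t=cv2.imread("pics/top0.png");a=cv2.resize(t[172:210,168:206],None,fx=15,fy=15,interpolation=cv2.INTER_CUBIC)
cv2.imwrite("pics/k.png",a)
E
```

```text
(no output)
```

View pics/k.png

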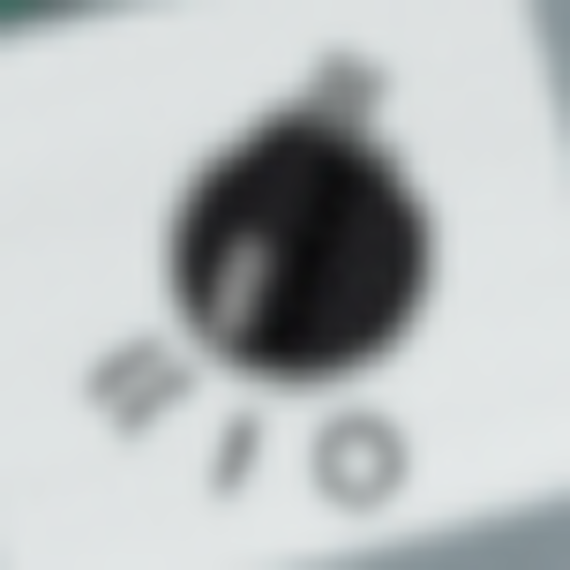

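The pointer runs from (250,240) to (225,335), parallel to the single bar, so the knob is at low (0.6). The skirt centre is at (303,250).

```bash
python3 -m jog '1 0 0 .035 7;1 0 0 .035 7;1 0 0 .03 7;1 0 0 .03 7;1 0 0 0 7;1 0 0 0 7;1 0 0 0 7;1 0 0 0 7;1 0 0 0 2.8;.5 0 0 0 0'
python3 - <<'E'
from h import *
c=robot.read_camera("top")
# skirt centre
S=ray(c,(168+303/15-.5,172+250/15-.5),.137);print("skirt",S)
# pointer mid (local radius ~.014) 
print("ptr",ray(c,(168+238/15-.5,172+288/15-.5),.167))
K=np.array([(S[0]+.6077+.606)/3,(S[1]+.2558+.2504)/3,.162+.065]);print(K);tool(K)
E
```

```text
t: 3.68
tool_pos: [0.595, 0.2499, 0.3329]
orientation: [-3.097, 0.527, -0.0]
force: [-0.2, -0.2, 0.2]
opening: 0.0897
gripper_force: 0.0
skirt [0.61098199 0.2577235  0.137     ]
ptr [0.60042669 0.26254165 0.167     ]
[0.60822733 0.25464117 0.227     ]
yaw -19.06 d_tool [ 0.0109 -0.0088  0.1059] t 3.7333 q6 2.22
```

```bash
python3 -m jog '.5 .012 -.011 .02 0;.5 0 0 .03 0;.5 0 0 .03 0;.5 0 0 .025 0;.5 0 0 0 0;0 0 0 0 0;0 0 0 0 0;0 0 0 0 0;0 0 0 0 0;0 0 0 0 0' 20
python3 -m jog '0 0 0 0 0;0 0 0 0 0' ; python3 -c "
from h import *
print(robot.read_state()['wrist_torque']);tool([.61,.2565,.227])"
```

```text
t: 4.57
tool_pos: [0.6107, 0.2568, 0.2296]
orientation: [-3.098, 0.516, -0.004]
force: [-0.1, -0.3, -0.2]
opening: 0.0205
gripper_force: 0.0
t: 4.73
tool_pos: [0.6109, 0.2578, 0.2293]
orientation: [-3.096, 0.515, -0.005]
force: [2.7, 4.3, 1.4]
opening: 0.0137
gripper_force: 20.0
[ 0.86132118 -0.44359434  0.02349308]
yaw -18.89 d_tool [-0.0004  0.0015  0.0023] t 4.7333 q6 2.22
```

```bash
python3 -m jog '0 0 -.001 0 -4;0 0 0 0 -6;0 0 0 0 -6;0 0 0 0 -6;0 0 0 0 -6;0 0 0 0 -5;0 0 0 0 -2;0 0 0 0 0;0 0 0 0 0' 25;  python3 -c "
from h import *
print(robot.read_state()['wrist_torque']);tool([.61,.2565,.227])"
```

```text
t: 5.48
tool_pos: [0.6109, 0.259, 0.2293]
orientation: [-3.108, -0.441, -0.005]
force: [1.8, 5.4, 1.4]
opening: 0.0141
gripper_force: 25.0
[ 0.88713432 -0.33141392  0.00923768]
yaw 16.15 d_tool [-0.0016  0.0021  0.0023] t 5.4833 q6 1.61
```

```bash
python3 -m jog '.4 0 0 0 0;.4 0 0 0 0;.5 0 0 0 0;.5 0 0 -.035 0;.6 0 0 -.035 0;.6 0 0 -.035 1;.6 -.0378 .0119 0 0;.6 -.0378 .0119 0 0;.6 -.0378 .0119 0 0;.6 -.0378 .0119 0 0';  python3 - <<'E'
from h import *
tool([.479,.1705,.2364])
t=cam("top","pics/top2.png");s=cam("side","pics/side2.png")
a=cv2.resize(cv2.imread("pics/top2.png")[155:285,150:250],None,fx=4,fy=4,interpolation=cv2.INTER_CUBIC)
b=cv2.resize(cv2.imread("pics/side2.png")[150:240,205:315],None,fx=3.6,fy=3.6,interpolation=cv2.INTER_CUBIC)
o=np.zeros((520,796,3),np.uint8);o[:,:400]=a;o[:324,400:]=b;cv2.imwrite("pics/c2.png",o)
E
```

```text
t: 6.32
tool_pos: [0.4754, 0.1714, 0.3324]
orientation: [3.114, 0.412, -0.0]
force: [0.1, -0.4, 1.8]
opening: 0.0554
gripper_force: 0.0
yaw 15.09 d_tool [0.0033 0.0017 0.096 ] t 6.3167 q6 1.55
```

View pics/c2.png

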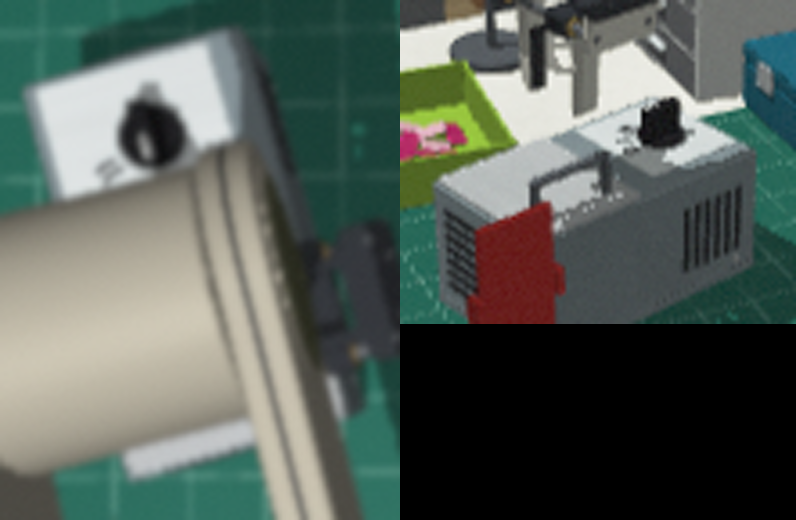

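The knob pointer now runs from (140,135) to (150,160), towards the ring, so it is off. Next I grasp the handle.

```bash
python3 -m jog '.6 .003 .002 .03 0;.6 0 0 .03 0;.6 0 0 .025 0;.6 0 0 .011 0;.6 0 0 0 0;0 0 0 0 0;0 0 0 0 0;0 0 0 0 0;0 0 0 0 0;0 0 0 0 0' 20
python3 -m jog '0 0 0 0 0;0 0 0 0 0' ; python3 -c "
from h import *
tool([.479,.1705,.2364])"
```

```text
t: 7.25
tool_pos: [0.4807, 0.1713, 0.238]
orientation: [-3.114, -0.413, -0.003]
force: [-1.1, -0.4, 0.5]
opening: 0.0268
gripper_force: 0.0
t: 7.42
tool_pos: [0.4803, 0.1713, 0.2371]
orientation: [-3.114, -0.413, -0.001]
force: [-0.7, 4.9, 0.6]
opening: 0.0139
gripper_force: 3.9
yaw 15.09 d_tool [-0.0014  0.0004  0.0007] t 7.4167 q6 1.55
```

```bash
python3 -m jog '0 0 0 0 0;0 0 0 0 0;0 0 -.0035 -.008 0;0 0 -.0036 -.008 0;0 0 -.0093 -.0149 0;0 0 -.0113 -.0134 0;0 0 0 0 0' 20; python3 -c "
from h import *
tool([.4803,.1713,.2371])"
```

```text
t: 8.0
tool_pos: [0.4724, 0.1997, 0.2831]
orientation: [-3.113, -0.414, -0.001]
force: [-3.0, -0.3, 0.6]
opening: 0.0091
gripper_force: 20.0
yaw 15.16 d_tool [0.0001 0.0296 0.046 ] t 8.0 q6 1.61
```

```bash
python3 -m jog '0 0 -.013 -.0117 0;0 0 -.0145 -.0098 0;0 0 -.0158 -.0077 0;0 0 -.0167 -.0054 0;0 0 -.0173 -.003 0;0 0 0 0 0' ; python3 -m jog '0 0 -.0175 -.0006 0;0 0 -.0174 .0018 0;0 0 -.017 .0042 0;0 0 -.0163 .0066 0;0 0 -.0152 .0088 0;0 0 0 0 0';python3 - <<'E'
from h import *
tool([.4803,.1713,.2371]);cam("side","pics/s3.png")
cv2.imwrite("pics/s3c.png",cv2.resize(cv2.imread("pics/s3.png")[60:260,170:370],None,fx=3,fy=3))
E
```

```text
t: 8.5
tool_pos: [0.4527, 0.2746, 0.3212]
orientation: [-3.113, -0.415, -0.005]
force: [-3.1, -1.7, 11.8]
opening: 0.0093
gripper_force: 20.0
t: 9.0
tool_pos: [0.4306, 0.3556, 0.2975]
orientation: [-3.111, -0.415, -0.002]
force: [1.0, 4.6, 2.2]
opening: 0.0096
gripper_force: 20.0
yaw 15.21 d_tool [-0.0005  0.191   0.0599] t 9.0 q6 1.9
```

View pics/s3c.png

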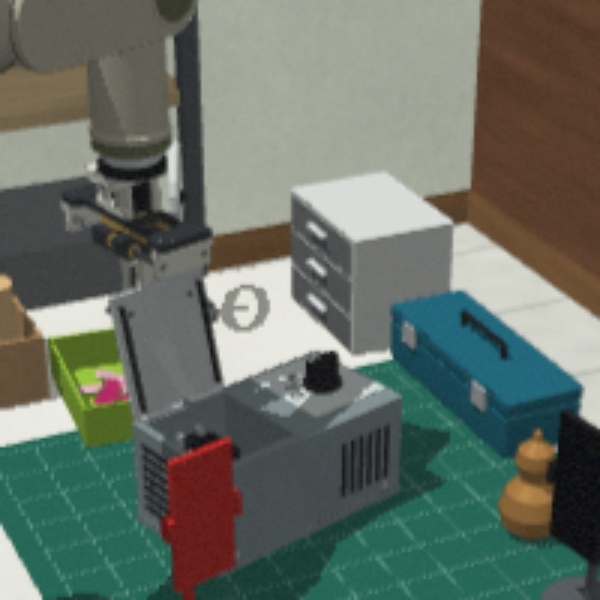

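The flap stands open past upright, its edge from (120,300) to (205,280), and the cassette's grip block is at about (205,440). Releasing and lifting off.

```bash
python3 -m jog '.25 0 0 0 0;.25 0 0 0 0;.25 0 0 0 0;.25 0 0 -.02 0;.25 0 0 -.02 0;.25 0 0 -.03 0;.25 0 0 -.035 0;.4 0 0 0 -7;.5 0 0 0 -7;.6 0 0 0 -7' ; python3 -m jog '.6 0 0 0 -7;.6 0 0 0 -7;.6 0 0 0 -7;.6 0 0 0 -7;.6 0 0 0 -7;.6 0 0 0 -7;.6 0 0 0 -7;.6 0 0 0 -7;.6 0 0 0 -7;.6 0 0 0 -6';python3 - <<'E'
from h import *
tool([.4649,.2168,.40]);t=cam("top","pics/t4.png");s=cam("side","pics/s4.png")
a=cv2.resize(cv2.imread("pics/t4.png")[155:285,150:250],None,fx=4,fy=4,interpolation=cv2.INTER_CUBIC)
b=cv2.resize(cv2.imread("pics/s4.png")[150:250,205:304],None,fx=4,fy=4,interpolation=cv2.INTER_CUBIC)
o=np.zeros((520,796,3),np.uint8);o[:,:400]=a;o[:400,400:]=b;cv2.imwrite("pics/c4.png",o)
E
```

```text
t: 9.88
tool_pos: [0.4314, 0.3527, 0.4038]
orientation: [-2.984, -0.981, -0.002]
force: [0.4, -0.1, -0.3]
opening: 0.0388
gripper_force: 0.0
t: 10.72
tool_pos: [0.4311, 0.3525, 0.4026]
orientation: [-1.903, -2.499, 0.001]
force: [0.0, -0.5, 0.5]
opening: 0.0557
gripper_force: 0.0
yaw 105.42 d_tool [-0.1398 -0.0036  0.0027] t 10.7167 q6 0.32
```

View pics/c4.png

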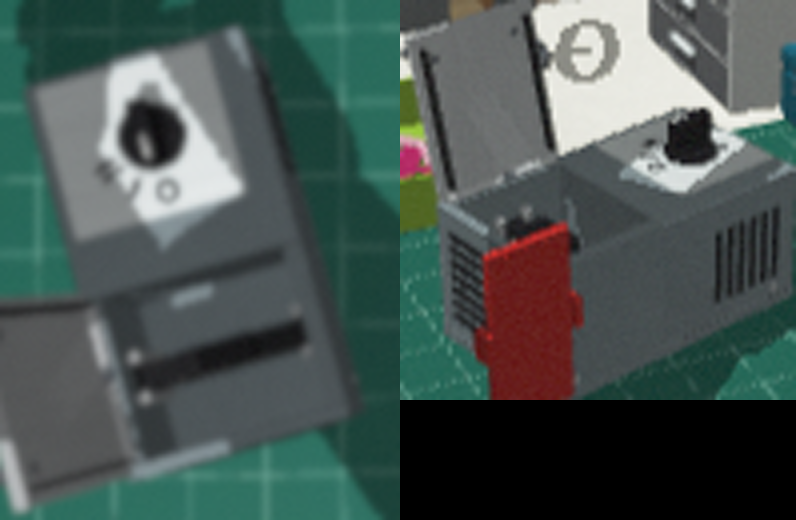

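The chamber is open. The cassette in the top crop runs from (135,375) to (308,333). In the side crop its block is at about (530,225), behind the red phone. The knob is still at off.

```bash
python3 - <<'E'
from h import *
t=cam("top");s=cam("side");u=(150+221.5/4,155+354/4)
P=ray(t,u,.095);print("frame",P,"tri",tri(t,np.array(u),s,np.array([205+130/4,150+226/4])).round(3))
a,b=ray(t,(150+135/4,155+375/4),.095),ray(t,(150+308/4,155+333/4),.095);print(np.degrees(np.arctan2(*(a-b)[1::-1])),np.linalg.norm(a-b))
tool([P[0],P[1],.165])
E
```

```text
frame [0.46587401 0.21861417 0.095     ] tri [0.459 0.218 0.116]
102.78270251742144 0.11935791818552549
yaw 104.85 d_tool [-0.1385 -0.0007  0.2377] t 10.9167 q6 0.33
```

```bash
python3 -m jog '.6 -.035 0 0 0;.6 -.035 -.001 0 0;.6 -.035 0 0 0;.6 -.034 0 0 0;.6 0 0 .035 0;.6 0 0 .035 0;.6 0 0 .035 0;.6 0 0 .035 0;.6 0 0 .03 0;.6 0 0 .02 0';python3 -m jog '.6 0 0 .02 0;.6 0 0 .02 0;.6 0 0 .008 0;.6 0 0 0 0' ; python3 -c "
from h import *
tool([.4654,.2177,.165])"
```

```text
t: 11.75
tool_pos: [0.4648, 0.2178, 0.2091]
orientation: [-1.914, -2.488, 0.005]
force: [-0.4, -0.3, -0.2]
opening: 0.0559
gripper_force: 0.0
t: 12.08
tool_pos: [0.4648, 0.218, 0.1625]
orientation: [-1.912, -2.49, 0.006]
force: [0.1, -0.3, 0.2]
opening: 0.0557
gripper_force: 0.0
yaw 104.96 d_tool [-0.0004  0.0004 -0.0025] t 12.0833 q6 0.08
```

```bash
python3 -m jog '0 0 0 -.002 0;0 0 0 0 0;0 0 0 0 0;0 0 0 0 0;0 0 0 0 0;0 0 0 0 0;0 0 0 0 0' 35;  python3 -m jog '0 0 0 -.01 0;0 0 0 -.02 0;0 0 0 -.02 0;0 0 0 -.02 0;0 0 0 0 0'; python3 -m jog '0 0 0 -.03 0;0 0 0 -.03 0;0 0 0 -.03 0;0 0 0 -.03 0;0 0 0 0 0'
```

```text
t: 12.67
tool_pos: [0.4665, 0.2187, 0.1673]
orientation: [1.91, 2.494, 0.001]
force: [-0.5, 0.2, 2.6]
opening: 0.0178
gripper_force: 35.0
t: 13.08
tool_pos: [0.468, 0.2192, 0.2417]
orientation: [1.908, 2.491, 0.008]
force: [-2.2, -0.4, 1.1]
opening: 0.0176
gripper_force: 35.0
t: 13.5
tool_pos: [0.4679, 0.2192, 0.3632]
orientation: [1.907, 2.49, 0.012]
force: [0.7, 0.8, -0.7]
opening: 0.0178
gripper_force: 35.0
```

The cassette is out (opening 17.8 mm). I'll refine the phone pose once, by silhouette fitting in both views.

```bash
python3 - <<'E'
from h import *
from scipy.optimize import minimize
t=cam("top");s=cam("side")
B=[];k=6
for c,f,(x0,x1,y0,y1) in((t,"top0",(300,345,122,157)),(s,"side1",(348,382,192,254))):
    im=cv2.imread(f"pics/{f}.png").max(2)[y0:y1,x0:x1]
    m=(cv2.resize(im,None,fx=k,fy=k,interpolation=cv2.INTER_CUBIC)<45).astype(np.uint8)
    B.append((c,x0,y0,m))
V=np.array([[x,y,z] for x in(0,.008) for y in(-.0365,.0365) for z in(-.075,.075)])
def rend(p,i):
    c,x0,y0,m=B[i];q=(proj(c,body(p,V))-[x0-.5,y0-.5])*k
    o=np.zeros_like(m);cv2.fillConvexPoly(o,cv2.convexHull((q*16).astype(np.int32)),1,shift=4);return o
def cost(p):return sum(1-(o&m).sum()/(o|m).sum() for i,(_,_,_,m) in enumerate(B) for o in[rend(p,i)])
for a in(0.05,.16,.25):
    r=minimize(cost,[.724,-.1,.165,a],method="Nelder-Mead",options=dict(initial_simplex=np.array([.724,-.1,.165,a])+np.vstack([np.zeros(4),np.diag([.01,.01,.005,.1])])));print(r.x.round(4),r.fun)
p=r.x;vis=[]
for i in(0,1):
    m=np.dstack([B[i][3]*255,rend(p,i)*255,B[i][3]*0]);vis.append(m)
o=np.zeros((380,500,3),np.uint8)
for v,x in zip(vis,(0,280)):o[:v.shape[0],x:x+v.shape[1]]=v
cv2.imwrite("pics/fit.png",o)
T=[p[0]-.15*np.cos(p[3]),p[1]-.15*np.sin(p[3]),.40];print(T);tool(T)
E
```

```text
[ 0.7228 -0.0936  0.1611  0.0757] 0.31767543716149493
[ 0.7229 -0.0936  0.1599  0.0712] 0.3164405862960675
[ 0.7229 -0.0934  0.1598  0.0723] 0.31622689701693607
[np.float64(0.5733029147175089), np.float64(-0.10423571992542618), 0.4]
yaw 105.09 d_tool [-0.3396  0.0189 -0.0427] t 13.6 q6 0.08
```

View pics/fit.png

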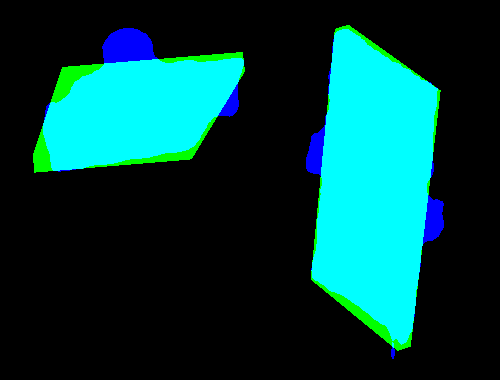

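The IoU fit is pulled off by the clamps (blue lumps at (128,40) and (435,220)). I'll refit robustly on contour points.

```bash
python3 - <<'E'
from h import *
t=cam("top");s=cam("side");B=[];k=6
for c,f,(x0,x1,y0,y1) in((t,"top0",(296,350,120,162)),(s,"side1",(346,384,190,258))):
    im=cv2.imread(f"pics/{f}.png").max(2)[y0:y1,x0:x1]
    for th in(50,):
        m=(cv2.resize(im,None,fx=k,fy=k,interpolation=cv2.INTER_CUBIC)<th).astype(np.uint8)
        C=max(cv2.findContours(m,0,cv2.CHAIN_APPROX_NONE)[0],key=cv2.contourArea)[::4,0].astype(float)
    C=C[(C.min(1)>3)&(C[:,0]<m.shape[1]-4)&(C[:,1]<m.shape[0]-4)]
    B.append((c,x0,y0,C))
V=np.array([[x,y,z] for x in(0,.008) for y in(-.0365,.0365) for z in(-.075,.075)])
def res(p,):
    r=[]
    for c,x0,y0,C in B:
        h=cv2.convexHull(((proj(c,body(p,V))-[x0-.5,y0-.5])*k-.5).astype(np.float32))
        r+=[cv2.pointPolygonTest(h,tuple(q),True)/k for q in C]
    return np.array(r)
for a in(.05,.12,.2):
    q=least_squares(res,[.724,-.098,.164,a],loss="cauchy",f_scale=.3,diff_step=1e-3,x_scale=[.01,.01,.01,.1]);n=len(B[0][3])
    print(q.x.round(4),q.cost.round(2),np.median(abs(q.fun[:n])).round(2),np.median(abs(q.fun[n:])).round(2))
E
```

```text
[ 0.7231 -0.0935  0.1586  0.079 ] 26.0 0.77 0.32
[ 0.7231 -0.0935  0.1586  0.0789] 26.0 0.77 0.32
[ 0.7231 -0.0935  0.1586  0.0789] 26.0 0.77 0.32
```

```bash
python3 - <<'E'
from h import *
t=cam("top");s=cam("side");k=1
im=cv2.imread("pics/top0.png").max(2).astype(float)
def cross(col,r0,r1,th):
    for r in np.arange(r0,r1,np.sign(r1-r0)):
        a,b=im[r,col],im[r+int(np.sign(r1-r0)),col]
        if (a-th)*(b-th)<=0 and a!=b: return r+np.sign(r1-r0)*(a-th)/(a-b)
for th in(35,50):
    print(th,"low",[(c,round(float(cross(c,142,160,th) or 0),1)) for c in range(306,342,2)]);print("up",[(c,round(float(cross(c,139,120,th) or 0),1)) for c in range(306,342,2)])
im=cv2.imread("pics/side1.png").max(2).astype(float)
print("side up",[(c,round(float(cross(c,215,190,50) or 0),1)) for c in range(352,378)]);print("side low",[(c,round(float(cross(c,230,262,50) or 0),1)) for c in range(352,378)])
for a in(.05,.1,.15,.2):
    print(a,[(np.diff(proj(c,body([.7235,-.096,.165,a],[[x,.03,z],[x,-.03,z]])),axis=0)[0]@[[0],[1]]/np.diff(proj(c,body([.7235,-.096,.165,a],[[x,.03,z],[x,-.03,z]])),axis=0)[0][0]).round(3).tolist() for c,x,z in((t,0,-.075),(t,.008,.075),(s,.004,.075),(s,0,-.075))])
E
```

```text
35 low [(306, 0.0), (308, 146.9), (310, 149.7), (312, 149.4), (314, 149.0), (316, 148.7), (318, 148.4), (320, 148.0), (322, 147.6), (324, 147.4), (326, 147.0), (328, 146.6), (330, 146.3), (332, 145.2), (334, 142.1), (336, 0.0), (338, 0.0), (340, 0.0)]
up [(306, 0.0), (308, 0.0), (310, 138.9), (312, 136.5), (314, 135.4), (316, 135.0), (318, 134.0), (320, 134.0), (322, 126.8), (324, 128.1), (326, 132.3), (328, 133.0), (330, 132.5), (332, 132.5), (334, 132.4), (336, 132.2), (338, 131.9), (340, 0.0)]
50 low [(306, 0.0), (308, 149.7), (310, 150.3), (312, 149.9), (314, 149.6), (316, 149.2), (318, 149.0), (320, 148.6), (322, 148.2), (324, 148.0), (326, 147.6), (328, 147.1), (330, 146.9), (332, 145.9), (334, 142.9), (336, 0.0), (338, 0.0), (340, 0.0)]
up [(306, 0.0), (308, 138.1), (310, 137.3), (312, 134.5), (314, 133.4), (316, 132.3), (318, 126.8), (320, 126.0), (322, 126.0), (324, 126.9), (326, 131.1), (328, 131.6), (330, 131.2), (332, 131.3), (334, 131.5), (336, 131.3), (338, 131.1), (340, 133.3)]
side up [(352, 0.0), (353, 213.8), (354, 213.3), (355, 210.9), (356, 201.0), (357, 196.6), (358, 196.2), (359, 196.2), (360, 196.8), (361, 197.6), (362, 198.6), (363, 199.6), (364, 200.0), (365, 200.8), (366, 201.7), (367, 201.9), (368, 202.8), (369, 203.0), (370, 203.9), (371, 204.7), (372, 204.9), (373, 205.7), (374, 0.0), (375, 0.0), (376, 0.0), (377, 0.0)]
side low [(352, 0.0), (353, 234.4), (354, 238.8), (355, 239.5), (356, 240.2), (357, 240.5), (358, 240.9), (359, 241.6), (360, 242.3), (361, 242.9), (362, 243.7), (363, 244.6), (364, 245.3), (365, 245.9), (366, 252.3), (367, 249.0), (368, 249.4), (369, 247.8), (370, 244.3), (371, 236.2), (372, 231.9), (373, 231.6), (374, 231.0), (375, 0.0), (376, 0.0), (377, 0.0)]
0.05 [[-0.062], [-0.061], [0.742], [0.85]]
0.1 [[-0.112], [-0.111], [0.677], [0.773]]
0.15 [[-0.162], [-0.161], [0.619], [0.706]]
0.2 [[-0.214], [-0.212], [0.567], [0.646]]
```

```bash
python3 -m jog '0 -.02 0 -.02 0;0 -.036 .001 0 0;0 -.036 .001 0 0;0 -.036 .001 0 0;0 -.036 .001 0 0;0 -.036 .001 0 0;0 -.036 .001 0 0;0 -.036 .002 0 0;0 -.036 .002 0 0;0 -.036 .002 0 0' ; python3 -m jog '0 -.012 .001 0 2;0 0 0 0 2;0 0 0 0 2;0 0 0 .03 0;0 0 0 .03 0;0 0 0 0 0'; python3 -c "
from h import *
tool([.5726,-.121,.279])"
```

```text
t: 14.63
tool_pos: [0.5673, -0.1121, 0.3749]
orientation: [-1.909, -2.492, 0.001]
force: [0.4, 0.2, -1.8]
opening: 0.0179
gripper_force: 35.0
t: 15.13
tool_pos: [0.5686, -0.1206, 0.3083]
orientation: [-2.031, -2.381, 0.008]
force: [-1.6, -0.1, -4.1]
opening: 0.0176
gripper_force: 35.0
yaw 99.06 d_tool [-0.0011  0.0042  0.0292] t 15.1333 q6 -0.46
```

```bash
python3 -m jog '0 -.001 .004 .01 0;0 0 0 .01 0;0 0 0 .009 0;0 0 0 0 0;0 0 0 0 0;0 0 0 0 0'; python3 - <<'E'
from h import *
tool([.5726,-.121,.279]);t=cam("top","pics/t5.png");s=cam("side","pics/s5.png")
b=cv2.resize(cv2.imread("pics/s5.png")[110:320,190:430],None,fx=3.2,fy=2.8,interpolation=cv2.INTER_CUBIC)
cv2.imwrite("pics/c5.png",b)
st=robot.read_state();T=st["tool_pos"];y=.158
for z in(-.1145+.0425,-.1145-.0425):
    P=body([T[0],T[1],T[2]+z,y],[[-.009,-.06,0],[-.009,.06,0]]);print("pred corners in crop",((proj(s,P)-[190,110])*[3.2,2.8]).round(0).tolist())
E
```

```text
t: 15.63
tool_pos: [0.576, -0.1222, 0.2888]
orientation: [2.038, 2.39, 0.001]
force: [-0.2, 0.6, -2.5]
opening: 0.0175
gripper_force: 35.0
yaw 99.09 d_tool [ 0.0017 -0.0032  0.0098] t 15.6333 q6 -0.45
pred corners in crop [[469.0, 347.0], [383.0, 293.0]]
pred corners in crop [[463.0, 417.0], [379.0, 362.0]]
```

View pics/c5.png

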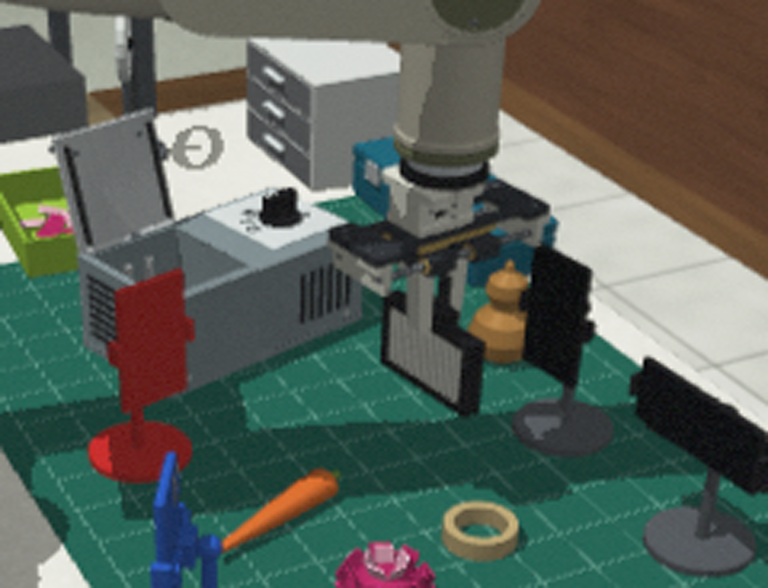

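The cassette hangs upright in front of the portrait phone, its corners at (385,295) and (474,412), matching the prediction. The flap is open, the knob is at off and the bystanders are undisturbed. It needs lowering about 1 cm.

```bash
python3 -m jog '0 .001 -.002 .009 0;0 0 0 0 0;0 0 0 0 0;0 0 0 0 0;0 0 0 0 0'; python3 -c "
from h import *
tool([.5726,-.121,.279])"
```

```text
t: 16.15
tool_pos: [0.5736, -0.1214, 0.2789]
orientation: [2.038, 2.39, 0.0]
force: [0.9, -0.2, -2.4]
opening: 0.0178
gripper_force: 35.0
yaw 99.1 d_tool [ 0.0006 -0.0009 -0.0001] t 16.15 q6 -0.45
```

```bash
python3 -c "
from plant import robot
print(robot.close_job())"
```

```text
the job is handed in; nothing more can be done
None
```

I turned the selector to off, opened the flap and left it open, and handed the job in at about 16 s with the cassette held upright about 15 cm in front of the portrait phone; no verdict came back.

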